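Tighten a specimen press with a pin bar

ROBOT

A 7-joint arm with a two-finger parallel gripper is mounted at the origin on the work surface. World frame = base frame: x ahead of the robot, y to its left, z up, the work surface at z = 0. Lengths are in mm, angles in rad, forces in N, time in s.
With the tool pointing down it reaches from about 400 to 750 mm from the base axis. Payload 19.5 kg.
Tool frame: the origin (TCP) lies midway between the tips of the shut fingers; the grasp point (between the pads) lies 19 mm behind it (arm.grasp_offset is the distance from the TCP to the grasp point, in mm); z points along the fingers, y is the line along which they close (so a half turn about z gives the same grasp; the last joint's range is limited). The gripper opens to 85 mm and grips with 20 to 120 N. Pads are 22 mm wide; open, the fingers measure 114 mm over their backs; the gripper's body (76 mm by 85 mm) begins 54 mm behind the grasp point. The pads swing forward as they close: fully open they stand 13 mm farther back than shut.
Start: joints at [-1.143, 0.707, -0.028, 1.485, 0.022, 0.951, -0.075], TCP at [260.29, 512.681, 209.768] pointing down, gripper open.
Joint ranges: [-2.71, 2.71], [-0.32, 2.16], [-1.57, 1.52], [0, 2.45], [-1.46, 4.6], [0, 2.02], [-2.83, 2.83]. Speed limits (rad/s): [1.89, 1.89, 2.57, 2.57, 3.01, 3.01, 3.01].

INTERFACE

Orientations are given as a rotation vector (axis times angle).
In Python, from workcell import arm, planner, cams gives the robot as it stands. Calls block until the motion is done:
- arm.reach(position, orientation): joint-space move of the TCP to a pose.
- arm.line_to(position, frame=None, rate=150, f_stop=None): straight line of the TCP; frame=None keeps the orientation; rate is the mean speed in mm/s. With f_stop (N) it stops when the force on the tool has changed by that much, and returns True; else False.
- arm.move_joints(angles): joint-space move.
- arm.gripper_to(opening, effort=None): finger opening in mm; effort is the grip in N (None keeps the last); returns when the fingers have stopped.
- arm.wait(seconds).
- planner.solve_ik(position, orientation): joint angles nearest the present ones, or None.
- cams.get_image(name): name is "scene" or "top" or "wrist"; returns (picture, depth): 420x560x3 uint8, red, green, blue; 420x560 float32, mm along the optical axis (not along the pixel's ray), 0 where there is no reading.
- cams.camera_info(name): a dict with "camera_matrix" (3x3 intrinsics, pixels), "k1" (the pictures are not rectified: a ray, as slopes to the right and down, at radius r is drawn at 1 + k1 r^2 times it, then the intrinsics apply), "eye" and "orientation" of the camera in the world. Camera axes: x right, y up, looking along -z (the intrinsics and any distortion apply to the point x, -y, -z); pixel columns grow to the right and rows downward; lengths in mm; the calibration is good to about 2 mm. A picture is of the moment at which its call begins: read the wrist's pose just before it. camera_info takes no time and is no camera call; for the wrist camera it gives the pose at the moment of the call.
A pose or a line that the arm cannot do raises arm.PlanningError and nothing moves.
- arm.finish_job(): hands the job in; it is judged then, once.
Readings, each from a call of its own:
- arm.current_time(): time.
- arm.current_joint_positions(): joint angles.
- arm.current_joint_vel(): joint speeds.
- arm.current_tau(): joint torques, N m.
- arm.current_position(): TCP position.
- arm.current_eef_rot(): TCP orientation.
- arm.current_wrist_force(): force on the tool from outside, world axes, zero at the start.
- arm.current_wrist_torque(): the same for the moment, N m.
- arm.current_gripper_width(): finger opening in mm.
- arm.current_grasp_force(): force on a finger pad.
Only numpy, scipy, OpenCV 4.12 (cv2) and the standard library are available. Lean on these libraries where they do the work, as an engineer would, in place of code of your own. Each camera call takes 0.05 s, during which the arm holds its last target. There are 200 camera calls.

TASK

Clamp the specimen in the small press: take the yellow-handled pin bar from its stand, put its pin into successive holes of the steel collar through the gap in the blue guard, and turn the collar clockwise (seen from above) until the foot bears on the specimen and the push needed at the bar has risen by about 4 N above the free-turning drag. Do not overtighten, turn the collar only with the bar, then put the bar back in its stand and leave the other things alone.

Things in the scene. Friction and masses are not known exactly. Their poses are not given: they have to be found in the camera images.
- press: Cream C-shaped specimen press, fixed: 160 x 140 mm base, upright on its +x side, 132 mm tall. Origin: under the collar axis, on the table; z up. A flat blue guard, 4 mm thick, its top 132 mm over the table and reaching 65 mm from the axis, lies 4 mm over the collar, except for a gap on the press's own -x side. The specimen, a green 32 mm puck, stands on an anvil under the foot.
- gap (a point): Middle of the gap in the guard: a point of the hole circle, 46 mm from the collar axis on the press's -x side, at the height of the collar's top (124 mm). The centre of a pin in a hole can swing freely 55 degrees to either side of here before the pin meets the guard, so one hole never suffices: the bar must be moved to a further hole.
- collar: Steel collar, 118 mm across, turning on a vertical axis at a fixed height; it stays where it is left. Origin: on the axis, in its top face, 124 mm over the table; z up, its x turns with it. Eight round upright holes, 14.5 mm wide, 18 mm deep, mouths chamfered 1.5 mm, on a circle of 46 mm radius: the first on its +x, then every 45 degrees. Free turning takes about 6 N at the hole circle.
- hole0 (a point): Mouth centre of the collar's first hole (on the collar's +x, 46 mm from its axis, in its top face); turns with the collar.
- foot: Round brass foot, 30 mm across, flat face 57 mm below its origin (on the collar axis). Clockwise turning lowers it 3.82 mm per rad. How far it is from the specimen is not measured: they meet after 105 to 195 degrees, to be felt. The anvil is springy: the push at the bar rises about 0.8 N per 0.1 rad (10 N on the foot). Over 70 N on the foot (5.8 N above the drag) ruins the puck.
- bar: Pin bar, loose, 90 mm tall, about 0.12 kg, upright in its stand: a steel pin, 12 mm across, 34 mm long, chamfered tip; above it a dark flange 26 x 26 x 4 mm, then a yellow square grip 18 x 18 mm from 38 to 86 mm above the tip, sides along its x and y; a 4 mm button on top. Origin: centre of the pin's tip; z up along the bar. Bottomed in a collar hole the tip is 18 mm below the collar's top.
- stand: Grey block 70 x 70 x 40 mm, fixed, with one upright round hole in its middle, 14 mm wide and 37 mm deep with a 1.5 mm chamfer. The bar hangs in it with its flange resting flat on the block's top, its tip 6 mm above the table. Origin: centre of its underside; z up.
- tray: Blue open tray 120 x 90 x 30 mm with two pucks in it; leave alone. Origin: centre of underside.
- bottle: White bottle with red cap, 60 mm wide, 150 mm tall; leave alone. Origin: centre of underside.
- spare: Spare plain steel ring, 116 mm across, 18 mm thick, lying on the table; leave alone. Origin: centre of underside.
- driver: Screwdriver lying on the table; leave alone.
- beaker: Glass beaker, 70 mm wide, 80 mm tall; leave alone. Origin: centre of underside.
Not all that is in view belongs to the job. What is shaped like the bar but brown or turquoise is not meant.

How it is judged:
By the outcome, as a careful person would: the job done as asked, in the order asked, and still so for the second after the job is handed in, with the robot touching nothing.
It also fails if it takes over 72 s, if anything falls off the work surface, if the arm or the gripper's body presses on something with over 40 N, if the wrist force passes 120 N, or if a joint passes its speed limit or range.

## Working session

There is one attempt and no reset: what is moved stays moved. The work goes in short steps, each a Python script; the robot and the scene stay as the last script left them, time stands still between calls to the robot, and variables do not carry over. Pictures are saved under pics/ and viewed, at most 10 in all, crops included, and the job is handed in when it is done.

```bash
ls; mkdir -p pics; python3 - <<'E'
from workcell import arm, planner, cams
import cv2,numpy as np
for n in("scene","top"):
    p,d=cams.get_image(n); cv2.imwrite(f"pics/{n}0.png",p[:,:,::-1]); np.savez(f"{n}0.npz",p=p,d=d)
    print(cams.camera_info(n))
print(cams.camera_info("wrist"))
print(arm.current_time(),arm.current_eef_rot(),arm.current_wrist_force())
E
```

```text
pics
{'camera_matrix': array([[388.79149738,   0.        , 281.8806607 ],
       [  0.        , 388.79149738, 213.25261012],
       [  0.        ,   0.        ,   1.        ]]), 'k1': -0.06724999396808325, 'eye': array([1157.94561341,  156.09038094,  614.30195479]), 'orientation': array([0.55379298, 0.82580578, 1.79448122])}
{'camera_matrix': array([[419.78241532,   0.        , 279.98206928],
       [  0.        , 419.78241532, 207.22947646],
       [  0.        ,   0.        ,   1.        ]]), 'k1': -0.09705467404323576, 'eye': array([ 439.61330845,  -41.17227331, 1106.88413001]), 'orientation': array([ 0.11194368, -0.13275417, -1.56785619])}
{'camera_matrix': array([[365.02776659,   0.        , 280.37351282],
       [  0.        , 365.02776659, 211.48091867],
       [  0.        ,   0.        ,   1.        ]]), 'k1': -0.06301466871656904, 'eye': array([201.65175412, 542.11759804, 371.83277538]), 'orientation': array([-0.2351471 , -0.14397757,  1.09469652])}
0.1 [-7.31116797e-01 -3.05512112e+00  1.50032911e-03] [ 0.47723538 -0.44613762 -0.50655556]
```

View pics/scene0.png

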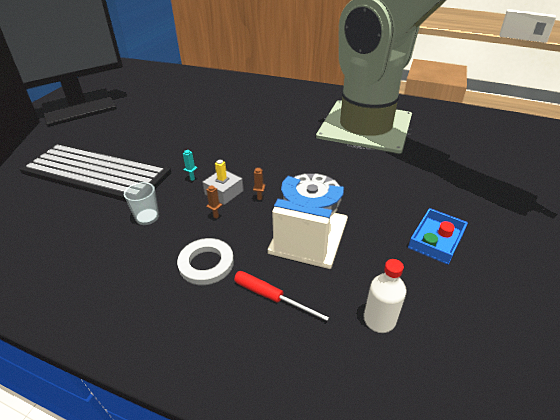

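View pics/top0.png

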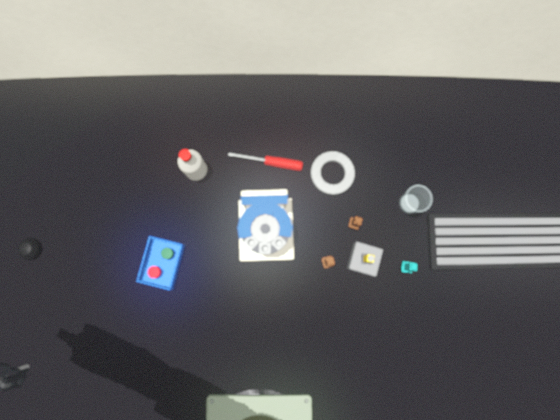

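The top view shows the press at (265,228), with its gap facing the robot (down). The yellow-grip bar is at (369,259), in the grey stand.

Bar-like candidates in the scene view:
- **Yellow (221,172), in the grey block:** fits, since it has the yellow grip and stands in the stand.
- **Brown (258,184) and (213,202), turquoise (189,166):** excluded by colour.

Next I'll get coarse positions and take a wrist close-up of each.

```bash
cat > h.py <<'E'
from workcell import arm, planner, cams
import cv2,numpy as np
from scipy.spatial.transform import Rotation as Ro
def ray(ci,uv):
    K=ci["camera_matrix"]; k=ci["k1"]
    p=cv2.undistortPoints(np.array(uv,float).reshape(-1,1,2),K,np.array([k,0,0,0.])).reshape(-1,2)
    d=np.c_[p[:,0],-p[:,1],-np.ones(len(p))]
    return Ro.from_rotvec(ci["orientation"]).apply(d)
def onplane(ci,uv,z):
    d=ray(ci,uv); return ci["eye"]+d*((z-ci["eye"][2])/d[:,2])[:,None]
def project(ci,P):
    c=Ro.from_rotvec(ci["orientation"]).inv().apply(np.array(P,float).reshape(-1,3)-ci["eye"])
    x=c[:,:2]/-c[:,2:]; x[:,1]*=-1
    x*=1+ci["k1"]*(x**2).sum(1,keepdims=True)
    K=ci["camera_matrix"]; return x*[K[0,0],K[1,1]]+K[:2,2]
def hsv(p): return cv2.cvtColor(p,cv2.COLOR_RGB2HSV)
def yaw(t):  # tool down, tool y at world angle t (deg)
    a=np.radians((t+90)/2); return np.pi*np.array([np.cos(a),np.sin(a),0])
def blobs(m,amin=20):
    c,_=cv2.findContours(m.astype(np.uint8),cv2.RETR_EXTERNAL,cv2.CHAIN_APPROX_NONE)
    return sorted([k for k in c if cv2.contourArea(k)>amin],key=cv2.contourArea,reverse=True)
def shot(n,tag):
    ci=cams.camera_info(n); p,d=cams.get_image(n); cv2.imwrite(f"pics/{tag}.png",p[:,:,::-1]); np.savez(f"{tag}.npz",p=p,d=d,**ci); return ci,p,d
E
python3 - <<'E'
from h import *
ci=cams.camera_info("top");p=np.load("top0.npz")["p"]
H=hsv(p)
y=blobs((abs(H[:,:,0].astype(int)-27)<7)&(H[:,:,1]>150)&(H[:,:,2]>100),5)[0]
print("bar",onplane(ci,[y.reshape(-1,2).mean(0)],94), "press",onplane(ci,[[265,228]],132))
w=cams.camera_info("wrist");R=Ro.from_rotvec(arm.current_eef_rot());off=R.inv().apply(w["eye"]-arm.current_position());print(off)
dr=Ro.from_rotvec(w["orientation"]).apply([0,0,-1]);print(dr,R.inv().apply(dr))
for t in(90,-90):
  for P in([430,-270,230],[430,-220,230],[340,0,280],[440,-10,153]):
    print(t,P,planner.solve_ik(P,yaw(t)))
E
```

```text
bar [[ 473.61562964 -260.59558837   94.        ]] press [[543.68185545 -19.20952756 132.        ]]
[  65.60084091   -0.23454679 -162.45750533]
[ 0.23089399 -0.11750571 -0.96585733] [-2.59054868e-01  6.91916041e-04  9.65862359e-01]
90 [430, -270, 230] [ 0.64824897  0.58782551 -0.26559305  1.68993047  0.18859223  0.88896158
  1.8767276 ]
90 [430, -220, 230] [ 0.56069557  0.55141906 -0.26182633  1.77223057  0.18285933  0.84165472
  1.78449293]
90 [340, 0, 280] [ 0.03287191  0.26242874 -0.17142433  2.09595733  0.06247264  0.78785881
  1.39390956]
90 [440, -10, 153] [ 0.11104699  0.62162596 -0.27162924  2.02426333  0.31165786  0.53466332
  1.18877805]
-90 [430, -270, 230] [ 0.14541201  0.66607886  0.66646219  1.70576418 -0.491408    0.94336947
 -0.56711983]
-90 [430, -220, 230] [ 0.04361282  0.6275827   0.66066407  1.78792045 -0.48091943  0.89294117
 -0.64941701]
-90 [340, 0, 280] [-0.6519079   0.3445082   0.81783365  2.11218993 -0.34412378  0.81897885
 -1.19508064]
-90 [440, -10, 153] [-0.34758867  0.67789878  0.52786797  2.03783251 -0.61045243  0.58364677
 -0.96368664]
```

```bash
python3 - <<'E'
from h import *
arm.reach([525,-20,270],yaw(90)); print(arm.current_time(),arm.current_wrist_force())
_,a,_=shot("wrist","w_press")
arm.reach([460,-260,250],yaw(90)); print(arm.current_time(),arm.current_position())
_,b,_=shot("wrist","w_stand")
cv2.imwrite("pics/both.png",cv2.resize(np.vstack([a,b])[:,:,::-1],None,fx=.7,fy=.7))
E
```

```text
2.2417 [ 0.91530794 -0.17885269 -0.25376105]
3.275 [ 460.89416681 -258.47240317  250.13848499]
```

View pics/both.png

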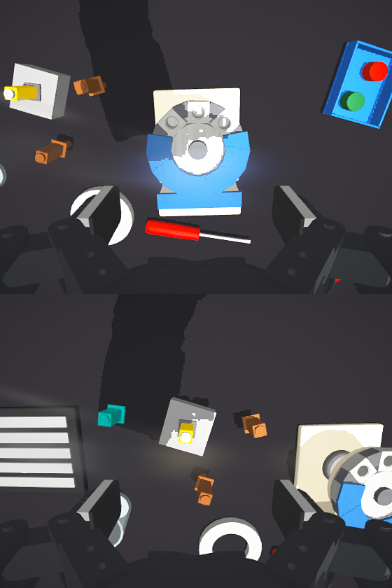

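The upper picture shows the press at about (283,214) full-resolution px, with the gap and three holes (172,122), (198,107) and (224,122) scaled, on the robot side. The lower one shows the yellow bar in the stand at about (267,199) full-resolution px. The brown and turquoise ones stand apart. Now an enlarged crop of both to confirm.

```bash
python3 - <<'E'
import cv2,numpy as np
a=cv2.imread("pics/w_press.png")[120:260,205:365];b=cv2.imread("pics/w_stand.png")[130:250,220:320]
A=cv2.resize(a,None,fx=3.5,fy=3.5,interpolation=cv2.INTER_CUBIC);B=cv2.resize(b,None,fx=2.4,fy=4*0.6,interpolation=cv2.INTER_CUBIC)
c=np.zeros((490,800,3),np.uint8);c[:A.shape[0],:A.shape[1]]=A;c[:B.shape[0],560:560+B.shape[1]]=B
cv2.imwrite("pics/crop1.png",c)
E
```

```text
(no output)
```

View pics/crop1.png

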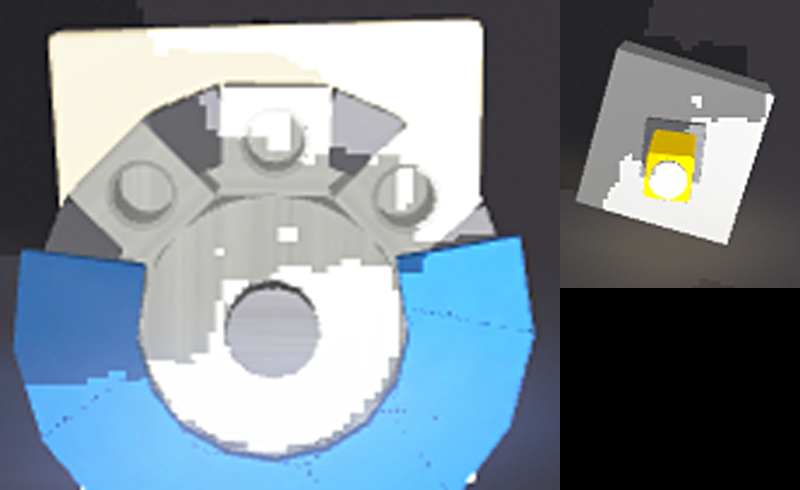

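Left: gap with holes at crop (143,190), (275,137) and (405,195), and the collar axis near (272,328). Right: the yellow-handled bar in the grey stand, confirmed as the one meant. Its grip is nearly axis-aligned, with its top at (668,180).

```bash
python3 - <<'E'
from h import *
from scipy.optimize import least_squares
L=lambda n:dict(np.load(n+".npz"))
a=L("w_press");b=L("w_stand")
A=lambda q:np.array(q,float)/3.5+[205,120]
B=lambda q:(np.array(q,float)-[560,0])/2.4+[220,130]
h=onplane(a,A([[143,190],[275,137],[405,195]]),124)[:,:2]
g=lambda v:np.array([[v[0]+46*np.cos(v[2]+k*np.pi/4),v[1]+46*np.sin(v[2]+k*np.pi/4)] for k in(1,0,-1)])
r=least_squares(lambda v:(g(v)-h).ravel(),[544,-19,np.pi])
r2=least_squares(lambda v:(g(v)-h[::-1]).ravel(),[544,-19,np.pi])
r=min(r,r2,key=lambda q:q.cost)
print(h.round(1),"\ncentre",r.x,np.degrees(r.x[2]),"res",r.fun.round(2))
print("guard inner centre",onplane(a,A([[273,328]]),132),"spindle z124",onplane(a,A([[272,330]]),124))
bl=onplane(a,A([[50,33],[483,20]]),13);print("base near edge pts",bl.round(1))
gu=onplane(a,A([[20,250],[147,265],[398,256],[520,237]]),132);print("guard edges",gu.round(1))
s=onplane(b,B([[619,53],[770,108],[727,243],[577,203]]),40);print("stand",s.round(1),s.mean(0))
t=onplane(b,B([[643,158],[691,158],[691,202],[643,202]]),92);print("grip",t.round(1),t.mean(0))
f=onplane(b,B([[645,117],[706,124]]),44);print("flange",f.round(1))
# scene cam: yellow direction
ci=cams.camera_info("scene");p=np.load("scene0.npz")["p"];H=hsv(p)
y=blobs((abs(H[:,:,0].astype(int)-27)<7)&(H[:,:,1]>150)&(H[:,:,2]>100),5)[0].reshape(-1,2)
print(y.min(0),y.max(0),onplane(ci,[y.mean(0)],70), project(ci,[[t.mean(0)[0],t.mean(0)[1],70]]))
print(arm.current_position(),b["eye"])
E
```

```text
[[509.3 -48.5]
 [496.4 -16.4]
 [510.5  15.4]] 
centre [542.42186366 -17.15762387   3.12384446] 178.9831032101144 res [-0.01 -0.62  0.01  0.04 -0.    0.57]
guard inner centre [[541.94805893 -16.78733422 132.        ]] spindle z124 [[544.66687425 -16.96940332 124.        ]]
base near edge pts [[476.2 -87.9  13. ]
 [471.9  51.4  13. ]]
guard edges [[522.6 -77.7 132. ]
 [526.3 -47.2 132. ]
 [524.   13.2 132. ]
 [519.2  42.4 132. ]]
stand [[ 433.  -294.6   40. ]
 [ 456.4 -230.3   40. ]
 [ 517.3 -248.3   40. ]
 [ 498.9 -314.7   40. ]] [ 476.38298746 -271.98468236   40.        ]
grip [[ 466.8 -281.5   92. ]
 [ 466.8 -263.5   92. ]
 [ 483.9 -263.5   92. ]
 [ 483.9 -281.8   92. ]] [ 475.36495211 -272.57683055   92.        ]
flange [[ 459.7 -283.8   44. ]
 [ 462.7 -257.8   44. ]]
[215 161] [225 180] [[ 475.85805083 -272.13385146   70.        ]] [[220.4055265  169.78210523]]
[ 460.98676275 -258.29385245  250.17495801] [ 395.10482504 -258.73769802  412.54256444]
```

```bash
cat >> h.py <<'E'
def go(P,rate=150,tol=0.4,n=2,**k):
    P=np.array(P,float); e=np.zeros(3)
    arm.line_to(P,rate=rate,**k)
    for _ in range(n):
        d=P-arm.current_position()
        if np.linalg.norm(d)<tol: break
        e+=d; arm.line_to(P+e,rate=30)
    return e
E
python3 - <<'E'
from h import *
arm.gripper_to(50,effort=90)
arm.reach([475.7,-272.3,130],yaw(90)); print(arm.current_position(),arm.current_time())
e=go([475.7,-272.3,52],rate=120); print(e,arm.current_position(),arm.current_eef_rot(),yaw(90),arm.current_time())
shot("scene","s_pre")
arm.gripper_to(10,effort=90)
print(arm.current_gripper_width(),arm.current_grasp_force(),arm.current_position(),arm.current_wrist_force(),arm.current_time())
E
```

```text
[ 476.00895343 -272.3574252   130.975971  ] 4.325
[-0.1497573   0.11260373 -0.43505439] [ 475.60692866 -272.23528357   51.66317386] [ 2.70693995e-05  3.14145943e+00 -1.58588973e-04] [1.92367069e-16 3.14159265e+00 0.00000000e+00] 5.625
16.27808641057462 88.00556916743517 [ 475.66285188 -272.1859551    51.82446747] [-0.3969648  -0.14611025  5.64084468] 6.0833
```

```bash
python3 - <<'E'
from h import *
arm.line_to([475.7,-272.3,150],rate=120)
print(arm.current_gripper_width(),arm.current_wrist_force(),arm.current_position())
arm.line_to([475.7,-240,208],rate=200)
c=np.array([542.4,-17.1]); th=np.radians(224)
h=c+46*np.array([np.cos(th),np.sin(th)]); print(h)
go([h[0],h[1],208],rate=200)
print(arm.current_gripper_width(),arm.current_wrist_force(),arm.current_position(),arm.current_time())
_,s,_=shot("scene","s_over");_,w,_=shot("wrist","w_over")
s=cv2.resize(s[120:270,210:400],None,fx=2,fy=2);w=cv2.resize(w,(400,300))
cv2.imwrite("pics/over.png",np.hstack([s,w])[:,:,::-1])
E
```

```text
16.09118573242188 [-0.26601069  0.43272037 -1.14138352] [ 475.4047571  -272.15589985  149.39450029]
[509.31036918 -49.05428504]
16.071733359146506 [ 0.25700865 -0.5711447  -0.9815561 ] [509.32723498 -48.72224805 207.97750188] 9.15
```

View pics/over.png

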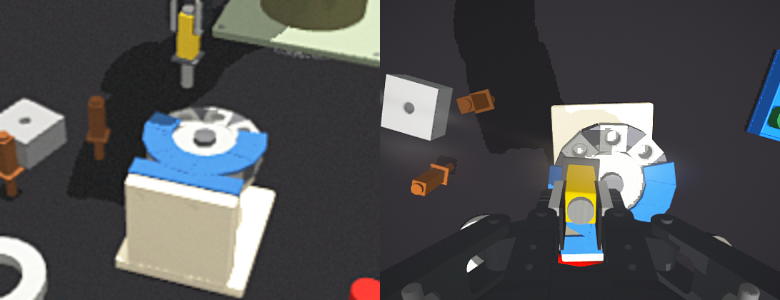

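The bar hangs upright in the fingers over the press, and the stand's empty hole shows at (408,107) in the right half. Now the insertion.

```bash
cat >> h.py <<'E'
C=np.array([542.4,-17.1]); GAP=181.7
def pt(deg,z,r=46): t=np.radians(deg); return np.array([C[0]+r*np.cos(t),C[1]+r*np.sin(t),z])
def insert(deg,zin=154):
    go(pt(deg,178),rate=150,n=1)
    for dx,dy in [(0,0),(1.5,0),(-1.5,0),(0,1.5),(0,-1.5),(2,2),(-2,2),(2,-2),(-2,-2)]:
        o=np.array([dx,dy,0]); 
        if dx or dy: arm.line_to(pt(deg,173)+o,rate=60)
        s=arm.line_to(pt(deg,zin)+o,rate=50,f_stop=8); p=arm.current_position()
        print("ins",dx,dy,s,p.round(2),arm.current_wrist_force().round(1),round(arm.current_time(),2))
        if p[2]<160: return True
    return False
E
python3 - <<'E'
from h import *
print(insert(224))
E
```

```text
ins 0 0 False [509.45 -49.02 153.98] [ 2.1  0.4 -2.8] 10.23
True
```

```bash
cat >> h.py <<'E'
def ang(): p=arm.current_position()[:2]-C; return np.degrees(np.arctan2(p[1],p[0]))%360
def push(n=4):
    F=0
    for _ in range(n): F=F+arm.current_wrist_force()/n
    t=np.radians(ang()); return -(F[0]*np.sin(t)-F[1]*np.cos(t)), F[0]*np.cos(t)+F[1]*np.sin(t), F[2]
def stroke(a0,a1,step=5,rate=40,z=154,limit=20):
    out=[]; n=max(1,int(np.ceil((a0-a1)/step)))
    for a in np.linspace(a0,a1,n+1)[1:]:
        arm.line_to(pt(a,z),rate=rate); f=push(); out.append((a,ang(),*f))
        print("%.1f %.2f push %.2f rad %.2f z %.2f t %.2f"%(*out[-1],arm.current_time()))
        if f[0]>limit: print("LIMIT"); break
    return np.array(out)
E
python3 - <<'E'
from h import *
print(push()); stroke(224,194,5)
E
```

```text
(np.float64(1.1615103502523456), np.float64(-1.7804996338367343), np.float64(-2.7830785168096317))
219.0 219.17 push 2.55 rad -2.59 z -1.93 t 10.48
214.0 214.23 push 3.00 rad -2.16 z 0.23 t 10.73
209.0 209.26 push 3.01 rad -4.11 z -0.01 t 10.98
204.0 204.20 push 3.46 rad -3.69 z -0.40 t 11.23
199.0 199.22 push 3.24 rad -4.37 z -1.34 t 11.48
194.0 194.31 push 2.84 rad -4.63 z -0.82 t 11.73
```

```bash
python3 - <<'E'
from h import *
a=194
for fs,da,rate in [(3,8,40),(4,8,40),(5,8,40),(3,8,15),(4,8,15)]:
    f0=push(1); s=arm.line_to(pt(a-da,154),rate=rate,f_stop=fs); f1=push(1); a1=ang(); f2=push(4)
    print(fs,rate,s,"from",round(a,1),"to",round(a1,2),np.round(f0,2),np.round(f1,2),np.round(f2,2),round(arm.current_time(),2))
    a=a1 if s else a-da
E
```

```text
3 40 True from 194 to 188.66 [ 2.84 -4.63 -0.82] [ 0.48 -0.52 -1.54] [ 0.48 -0.52 -1.54] 11.94
4 40 True from 188.7 to 184.28 [ 0.48 -0.52 -1.54] [ 0.92 -1.09 -1.33] [ 0.92 -1.09 -1.33] 12.15
5 40 True from 184.3 to 180.08 [ 0.92 -1.09 -1.33] [ 0.27 -1.13 -0.45] [ 0.27 -1.13 -0.45] 12.36
3 15 True from 180.1 to 179.82 [ 0.27 -1.13 -0.45] [ 2.08 -2.87  0.42] [ 2.08 -2.87  0.42] 12.61
4 15 True from 179.8 to 178.19 [ 2.08 -2.87  0.42] [ 0.6  -0.7  -0.09] [ 0.6  -0.7  -0.09] 12.87
```

```bash
python3 - <<'E'
from h import *
o=stroke(178,163,5,40); 
for _ in range(3): arm.wait(0.1); print("w",np.round(push(),2))
print("slow"); stroke(163,158,5,10)
print("fast"); stroke(158,148,5,80); stroke(148,133,15,40)
E
```

```text
173.0 173.19 push 2.22 rad -3.85 z -3.20 t 13.12
168.0 168.25 push 1.68 rad -4.68 z -1.98 t 13.38
163.0 163.30 push 1.97 rad -4.83 z -1.02 t 13.62
w [ 2.26 -5.27 -1.67]
w [ 2.49 -4.65 -2.  ]
w [ 1.7  -5.   -1.35]
slow
158.0 158.78 push 4.13 rad -6.10 z -0.61 t 14.47
fast
153.0 153.55 push 2.89 rad -4.91 z -0.51 t 14.72
148.0 148.58 push 3.01 rad -5.58 z -0.08 t 14.97
133.0 133.77 push 2.33 rad -3.92 z -1.08 t 15.43
```

```bash
cat >> h.py <<'E'
def mpush(n=4):
    L=[]
    for _ in range(n): arm.wait(0.02); L.append(push(1))
    return np.mean(L,0)
def stroke2(a0,a1,step=5,rate=10,z=154,limit=6.5,r=45.2):
    n=max(1,int(np.ceil((a0-a1)/step)))
    for a in np.linspace(a0,a1,n+1)[1:]:
        arm.line_to(pt(a,z,r),rate=rate); f=mpush()
        print("%.1f %.2f push %.2f rad %.2f t %.2f"%(a,ang(),f[0],f[1],arm.current_time()),flush=True)
        if f[0]>limit: print("LIMIT"); return a
    return a1
def rehole(a_now,a_new):
    arm.line_to(pt(a_now+1.2,154,45.5),rate=20); arm.line_to(pt(a_now+1.2,178,45.5),rate=100)
    return insert(a_new)
E
python3 - <<'E'
from h import *
if rehole(133,224.5):
    a=stroke2(224.5,212.5,6,20); stroke2(a,197.5,5,10)
E
```

```text
ins 0 0 True [510.16 -49.81 168.13] [ 2.2 -1.9 -0.7] 17.22
ins 1.5 0 False [511.08 -49.52 153.56] [ 4.2 -4.1 -4.4] 18.0
218.5 218.57 push 3.25 rad -2.16 t 18.51
212.5 212.57 push 3.33 rad -2.64 t 18.96
207.5 207.78 push 4.93 rad -2.89 t 19.57
202.5 202.79 push 4.66 rad -2.71 t 20.18
197.5 197.86 push 4.39 rad -3.42 t 20.78
```

```bash
python3 - <<'E'
from h import *
stroke2(197.5,132.5,5,10)
E
```

```text
192.5 192.97 push 3.95 rad -3.93 t 21.39
187.5 188.19 push 4.86 rad -4.64 t 22.00
182.5 183.42 push 6.18 rad -4.92 t 22.61
177.5 178.68 push 6.92 rad -5.51 t 23.22
LIMIT
```

```bash
python3 - <<'E'
from h import *
stroke2(177.5,168.5,4.5,10,limit=8.6)
E
```

```text
173.0 174.47 push 7.90 rad -5.61 t 23.79
168.5 170.24 push 8.64 rad -6.88 t 24.37
LIMIT
```

```bash
python3 - <<'E'
from h import *
arm.line_to(pt(170.5,154,45.2),rate=10); print(ang(),mpush().round(2))
for a in np.arange(170.2,167.4,-.3):
    arm.line_to(pt(a,154,45.2),rate=4); f=mpush(3); print("%.1f %.2f push %.2f rad %.2f t %.2f"%(a,ang(),f[0],f[1],arm.current_time()))
E
```

```text
171.3537270751577 [ 4.78 -3.52 -0.46]
170.2 171.13 push 5.08 rad -4.45 t 25.04
169.9 171.01 push 5.58 rad -4.61 t 25.34
169.6 170.85 push 6.58 rad -4.39 t 25.64
169.3 170.68 push 6.87 rad -4.92 t 25.94
169.0 170.57 push 7.97 rad -4.98 t 26.24
168.7 170.40 push 8.00 rad -5.74 t 26.54
168.4 170.23 push 9.39 rad -5.52 t 26.84
168.1 169.96 push 8.60 rad -5.97 t 27.14
167.8 169.68 push 8.38 rad -4.98 t 27.44
167.5 169.41 push 9.07 rad -5.26 t 27.74
```

```bash
python3 - <<'E'
from h import *
arm.line_to(pt(171.5,154,45.2),rate=15);print(ang(),mpush(6).round(2))
for a in np.arange(172,176.6,.4):
    arm.line_to(pt(a,154,45.2),rate=6); f=mpush(4); print("%.1f %.2f push %.2f rad %.2f t %.2f"%(a,ang(),f[0],f[1],arm.current_time()),flush=True)
E
```

```text
171.6929505399333 [ 2.83 -1.71 -1.29]
172.0 171.79 push 1.12 rad -0.65 t 28.52
172.4 172.24 push 0.11 rad -0.16 t 28.83
172.8 172.75 push 0.24 rad 0.01 t 29.15
173.2 173.23 push 0.17 rad 0.21 t 29.47
173.6 173.59 push 0.08 rad -0.51 t 29.78
174.0 173.98 push -0.69 rad -0.38 t 30.10
174.4 174.36 push -0.41 rad -0.51 t 30.42
174.8 174.83 push -1.35 rad -1.10 t 30.73
175.2 175.22 push -1.27 rad -0.79 t 31.05
175.6 175.65 push -1.11 rad -0.82 t 31.37
176.0 176.02 push -1.41 rad -0.64 t 31.68
176.4 176.44 push -1.77 rad -0.71 t 32.00
```

```bash
python3 - <<'E'
from h import *
arm.line_to(pt(173,154,45.2),rate=15)
for a in [170,168.5,167.5,166.7,166]:
    arm.line_to(pt(a,154,45.2),rate=6); f=mpush(4); print("%.1f %.2f push %.2f rad %.2f t %.2f"%(a,ang(),f[0],f[1],arm.current_time()),flush=True)
E
```

```text
170.0 171.21 push 7.53 rad -3.01 t 32.93
168.5 169.83 push 8.04 rad -3.09 t 33.35
167.5 168.86 push 8.21 rad -3.93 t 33.70
166.7 168.09 push 8.20 rad -3.67 t 34.02
166.0 167.47 push 8.76 rad -3.58 t 34.34
```

```bash
python3 - <<'E'
from h import *
for a in [164.7,163.5]:
    arm.line_to(pt(a,154,45.2),rate=6); f=mpush(6); print("%.1f %.2f push %.2f rad %.2f t %.2f"%(a,ang(),f[0],f[1],arm.current_time()),flush=True)
# unload to the middle of the slack
for a in np.arange(165.5,169.2,.5):
    arm.line_to(pt(a,154,45.2),rate=15); f=mpush(2); print(a,ang(),f.round(2))
    if abs(f[0])<0.5: break
a+=0.8; arm.line_to(pt(a,154,45.6),rate=15); print(mpush().round(2))
arm.line_to(pt(a,178,45.6),rate=60); arm.line_to(pt(a,208,45.6),rate=120)
print(arm.current_position(),arm.current_gripper_width(),arm.current_time())
arm.line_to([475.7,-240,208],rate=200)
go([475.7,-272.3,110],rate=150)
print(arm.current_position(),arm.current_time())
_,s,_=shot("scene","s_ret");_,w,_=shot("wrist","w_ret")
cv2.imwrite("pics/ret.png",np.hstack([cv2.resize(s[120:270,180:370],None,fx=2,fy=2),cv2.resize(w,(400,300))])[:,:,::-1])
E
```

```text
164.7 166.18 push 8.92 rad -4.18 t 34.77
163.5 165.07 push 8.68 rad -4.57 t 35.17
165.5 166.0496799139552 [ 5.56 -3.   -1.72]
166.0 166.32657552980697 [ 4.44 -2.3  -1.67]
166.5 166.5160086221901 [ 3.38 -2.6  -1.58]
167.0 166.84154908633397 [ 2.57 -2.02 -1.57]
167.5 167.30641199769715 [ 0.23 -2.16 -0.8 ]
[ 0.04 -1.48 -1.01]
[497.65326039  -7.8799253  207.57201633] 15.810294396212624 37.8667
[ 475.5666517  -272.28624739  109.59969195] 40.525
```

View pics/ret.png

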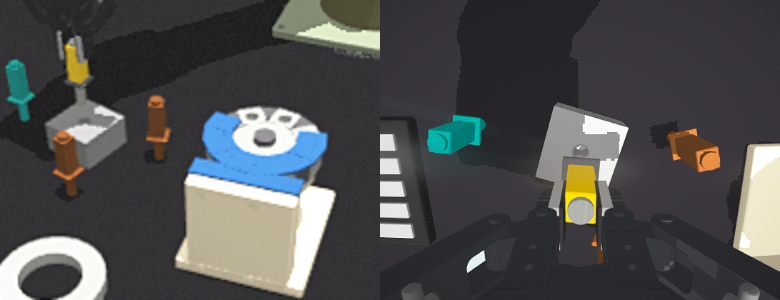

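The bar hangs upright over the stand, with the stand's hole at (580,150) in the right half under the pin. Now lowering it with force stops.

```bash
python3 - <<'E'
from h import *
B=np.array([475.7,-272.3,0])
for dx,dy in [(0,0),(1.2,0),(-1.2,0),(0,1.2),(0,-1.2),(1.5,1.5),(-1.5,1.5),(1.5,-1.5),(-1.5,-1.5)]:
    o=B+[dx,dy,0]; arm.line_to(o+[0,0,92],rate=100)
    s=arm.line_to(o+[0,0,60],rate=60,f_stop=8); p=arm.current_position(); print(dx,dy,s,p.round(2),arm.current_wrist_force().round(1))
    if p[2]<70: break
if p[2]<70:
    s=arm.line_to(o+[0,0,48.5],rate=20,f_stop=6); print(s,arm.current_position().round(2),arm.current_wrist_force().round(1))
    arm.gripper_to(45); arm.wait(.2)
    arm.line_to(o+[0,0,130],rate=120)
    arm.line_to(o+[-20,0,250],rate=200)
    _,s,_=shot("scene","s_end");_,w,_=shot("wrist","w_end")
    cv2.imwrite("pics/end.png",np.hstack([cv2.resize(s[120:270,180:370],None,fx=2,fy=2),cv2.resize(w,(400,300))])[:,:,::-1])
print(arm.current_time())
E
```

```text
0 0 False [ 475.77 -272.3    60.05] [ 0.3 -0.  -0.6]
True [ 475.88 -272.51   51.84] [-1.3  0.9 11. ]
44.35
```

View pics/end.png

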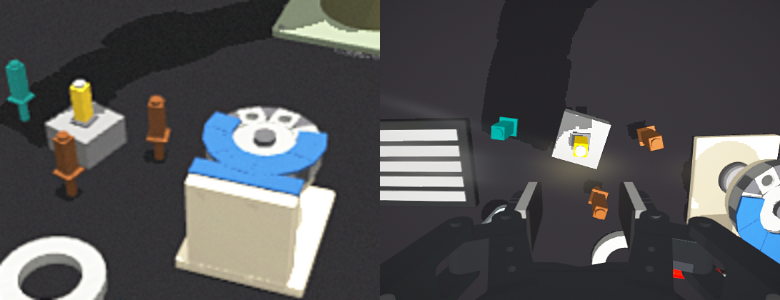

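The bar is seated in its stand, with its flange on the block at (82,115) left and (581,147) right, and the gripper is clear.

```bash
python3 -c "
from h import *
print(arm.finish_job())"
```

```text
the job is handed in; nothing more can be done
None
```

The press is clamped at an estimated 4 N above the free-turning drag (about 3.5–4.2 N, limit 5.8 N), the bar is back in its stand, and the job was handed in at about 44 s; I turned the collar back about 2° with the bar mid-job to separate drag from load, then re-tightened.

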